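Unclip the mini pump into the order tray

TASK

Take hold of the bicycle mini pump, the bar with a fat six-sided black grip at each end, and pull it straight forward (toward the open mouths of its clips) until it snaps out of both spring clips and is clear of them; then lay it gently, not dropped, flat inside the long shallow grey tray and let go. Leave the seat post (the tube with a saddle clamp at one end) sitting in the clips of the other, identical stand.

Things in the scene. Friction and masses are not known exactly. Their poses are not given: they have to be found in the camera images.
- pump_center (a point): Centre of the mini pump, a straight bar along its own y, 0.16 kg: round barrel 26 mm thick and 164 mm long, plus at each end a black six-sided grip 30 mm across flats, 30 mm long. It starts level in its stand's two clips, 100 mm above the bench. A pull of about 10 N forward snaps it out. Lying in the tray, its centre is 15 mm above the tray's floor.
- rack_clips (a point): Centre of the pump's place in its fixed plywood stand, on the bar's axis. Clip mouths face -x; y along the bar; z up. Two steel clips 18 mm wide at y = +-60 mm, on 22 mm wide uprights; nothing stands between those (base 88 mm below the axis), so there is room for a finger behind the bar. Clips reach 24 mm forward and 26 mm above the axis; the bar is clear of them 40 mm forward.
- tray_in (a point): Centre of the inner floor (4 mm above the bench) of the order tray: a fixed open grey steel tray, 140 mm along its x by 310 mm along its y, 30 mm high, walls 4 mm thick (132 by 302 mm inside).
- post_center (a point): Seat post's middle between its clips: a 26 mm round aluminium tube along its own y, 254 mm long in all, with a box-like saddle clamp at its +y end. It sits in a second stand identical to the pump's and stays there.
There are look-alikes about, which are no part of the job. Leave any blue or purple look-alike of the part that bears pump_center alone.

How it is judged:
On the way:
1. the pump has come forward out of both clips: its centre is more than 30 mm in front of its place in the stand, and still within 40 mm of it sideways and in height (x of pump_center in the frame of rack_clips below -0.03 m and y of pump_center in the frame of rack_clips between -0.04 and 0.04 m and z of pump_center in the frame of rack_clips between -0.04 and 0.04 m).
At the end, for the whole second after the job is handed in: The pump lies at rest flat on the floor inside the tray (its centre within 56 mm of the tray's centre across it, within 50 mm along it and less than 22 mm above the tray's floor), and the seat post is still in its clips, moved less than 15 mm (x of pump_center in the frame of tray_in between -0.056 and 0.056 m and y of pump_center in the frame of tray_in between -0.05 and 0.05 m and z of pump_center in the frame of tray_in below 0.022 m and linear speed of pump below 0.03 m/s and distance of post_center from where it was at the start of the episode below 0.015 m); the robot touches nothing.
It fails at once if the pump is dropped: it moves faster than 0.7 m/s with no finger on it (a free fall of about 25 mm) (contact force between the fingers and pump below 0.05 N and linear speed of pump above 0.7 m/s).
It fails at once if the seat post is pulled or knocked more than 15 mm (distance of post_center from where it was at the start of the episode above 0.015 m).
It also fails if it takes over 37 s, if anything falls off the work surface, if the arm or the gripper's body presses on something with over 40 N, if the wrist force passes 120 N, or if a joint passes its speed limit or range.

ROBOT

A 7-joint arm with a two-finger parallel gripper is mounted at the origin on the work surface. World frame = base frame: x ahead of the robot, y to its left, z up, the work surface at z = 0. Lengths are in m, angles in rad, forces in N, time in s.
With the tool pointing down it reaches from about 0.375 to 0.925 m from the base axis. Payload 3.1 kg.
Tool frame: the origin (TCP) lies between the finger pads; the fingertips stand 25 mm ahead of it and the grasp point (between the pads) lies 6 mm ahead of it; y points along the fingers, z is the direction in which the jaws open and shut, and the axes are right-handed (so a half turn about y gives the same grasp; the last joint's range is limited). The gripper opens to 85 mm and grips with 20 to 120 N. Pads are 22 mm wide; open, the fingers measure 114 mm over their backs; the gripper's body (76 mm by 85 mm) begins 54 mm behind the grasp point. The pads swing forward as they close: fully open they stand 13 mm farther back than shut.
Start: joints at [-1.257, 0.383, 0.044, 1.598, -0.018, 1.161, -0.05], TCP at [0.26, 0.596, 0.256] pointing down, gripper open.
Joint ranges: [-2.61, 2.61], [-0.41, 2.15], [-1.48, 1.57], [0, 2.5], [-1.57, 4.71], [0.05, 1.97], [-2.85, 2.85]. Speed limits (rad/s): [2.79, 2.79, 3.14, 3.14, 3.14, 3.14, 3.14].

INTERFACE

Orientations are given as a unit quaternion [w, x, y, z].
In Python, from rig import env, eyes, workorder gives the robot as it stands.
- The arm moves only by the tool play_rows, never from a script. Its argument "series" is a list of rows, each an object of numbers: "x", "y", "z": the shift along the tool's x, y, z in cm; "turn": the turn about the tool's y in degrees; "hand": the opening, from 0 (shut) to 1 (fully open). In form: [{"x": .., "y": .., "z": .., "turn": .., "hand": ..}, ...]. A call has 1 to 20 rows; each row shifts and turns the commanded pose from where the row before left it, along the tool's axes as they then stand; what a row does not reach is not made up. A row lasts 1/12 s, in which the tool goes at most 41.7 mm and 7.16 degrees, less where a joint would pass 70% of its speed; a pose out of reach is approached as far as the arm can. A call is refused whole if a number of a shift passes 4.17 or a number of a turn 7.16, either way. A call with a gripper value outside its range is refused whole. The fingers move at their own pace and stop on an object; "grip_force" is the grip in N (left out, the last holds). Time passes only in rows, so rows that do not move let the fingers close. It gives the time, the measured TCP pose, the force and the opening at its end, in the units of the state.
- env.state(): the state, without advancing time (a new reading comes with each control period).
- eyes.snapshot(name): name is "scene" or "top" or "wrist"; returns the picture (480x640x3 uint8, red, green, blue); there is no depth.
- eyes.get_calibration(name): a dict with "K" (3x3 intrinsics, pixels), "extrinsics" (4x4, takes a point from camera to world coordinates). Camera axes: x right, y up, looking along -z (the intrinsics and any distortion apply to the point x, -y, -z); pixel columns grow to the right and rows downward; lengths in m; the calibration is good to about 2 mm. A picture is of the moment at which its call begins: read the wrist's pose just before it. get_calibration takes no time and is no camera call; for the wrist camera it gives the pose at the moment of the call.
- workorder.close_job(): hands the job in, once; it reports no verdict.
The state is a dict: "time": time; "joint_positions": joint angles; "joint_velocities": joint speeds; "joint_efforts": joint torques, N m; "tool_pos": TCP position; "ee_rot": TCP orientation; "force": force on the tool from outside, world axes, zero at the start; "moment": the same for the moment, N m; "opening": finger opening in m.
Only numpy, scipy, OpenCV 4.12 (cv2) and the standard library are available. Lean on these libraries where they do the work, as an engineer would, in place of code of your own. Each camera call takes 0.05 s, during which the arm holds its last target. There are 200 camera calls.

## Working session

There is one attempt and no reset: what is moved stays moved. The work goes in short steps, Python scripts to look and compute and a tool call to move; the robot and the scene stay as the last step left them, time stands still between calls to the robot, and variables do not carry over. Pictures are saved under pics/ and viewed, about 8 in all and at most 12, crops included, and the job is handed in when it is done.

Besides the shell and the picture viewer there is one more tool, called after ">>>" as name(argument=value, ...), one argument or row to a line, values as JSON. play_rows: Moves the arm, as the interface text tells. Its arguments: {"type":"object","properties":{"series":{"type":"array","items":{"type":"object","properties":{"x":{"type":"number"},"y":{"type":"number"},"z":{"type":"number"},"turn":{"type":"number"},"hand":{"type":"number"}}}},"grip_force":{"type":"number"}},"required":["series"]}

```bash
mkdir -p pics; python3 - <<'E'
from rig import env,eyes,workorder
import cv2,numpy as np
for n in("scene","top"):
    im=eyes.snapshot(n); cv2.imwrite(f"pics/{n}0.png",im[:,:,::-1])
    c=eyes.get_calibration(n); print(n,{k:(np.round(v,4).tolist() if not isinstance(v,str) else v) for k,v in c.items()})
s=env.state();print(s)
E
```

```text
scene {'K': [[570.6737, 0.0, 317.9322], [0.0, 570.6737, 228.7399], [0.0, 0.0, 1.0]], 'extrinsics': [[0.4933, -0.7406, 0.4562, 1.1028], [0.8699, 0.4228, -0.2542, -0.545], [-0.0047, 0.5222, 0.8528, 1.3927], [0.0, 0.0, 0.0, 1.0]]}
top {'K': [[578.9552, 0.0, 322.3885], [0.0, 578.9552, 239.9827], [0.0, 0.0, 1.0]], 'extrinsics': [[-0.0058, 0.9752, -0.2213, 0.1182], [-1.0, -0.0055, 0.0021, -0.1608], [0.0008, 0.2213, 0.9752, 1.4918], [0.0, 0.0, 0.0, 1.0]]}
{'time': 0.1, 'joint_positions': array([-1.2567923 ,  0.38376574,  0.04387031,  1.59943618, -0.01789641,
        1.16118546, -0.04988379]), 'joint_velocities': array([ 8.63274875e-05, -3.43949852e-03,  1.42317136e-03, -4.58187220e-03,
        2.92101611e-04,  8.34220408e-04, -1.16091346e-03]), 'joint_efforts': array([ 2.91251905e-03, -4.34725714e+01,  1.02940165e+00, -2.50456363e+01,
        1.08324844e-02,  5.40593814e-03, -1.59370296e-05]), 'tool_pos': array([0.25986964, 0.5949196 , 0.25499623]), 'ee_rot': array([-0.69133474,  0.69301487, -0.14466924,  0.14442115]), 'force': array([-0.41516206, -0.91706843,  0.4227202 ]), 'moment': array([-0.03772151, -0.00069749, -0.0337451 ]), 'opening': 0.08517367038499}
```

View pics/top0.png

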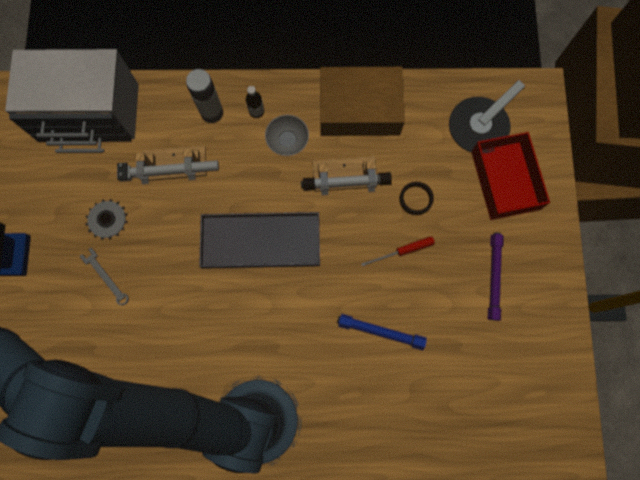

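View pics/scene0.png

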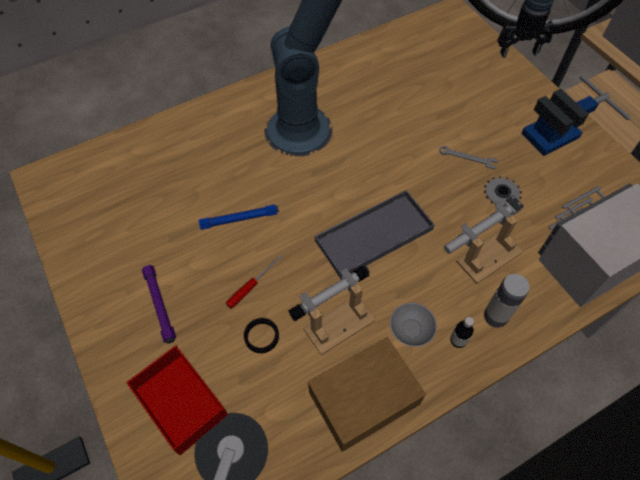

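The top view shows the pump at about (347,182) with black grips at (308,184) and (386,179), and the tray centred near (261,240). The post is in the stand at about (168,168). In the scene view the pump grips are at (297,312) and (361,272).

```bash
cat > h.py <<'E'
from rig import env,eyes,workorder
import cv2,numpy as np
from scipy.spatial.transform import Rotation as R
def ray(n,p,z):
    c=eyes.get_calibration(n);K=np.array(c["K"]);E=np.array(c["extrinsics"])
    d=np.linalg.inv(K)@[p[0],p[1],1];d=E[:3,:3]@[d[0],-d[1],-d[2]];o=E[:3,3]
    return o+d*(z-o[2])/d[2]
def blobs(im,box,thr):
    x0,y0,x1,y1=box;g=cv2.cvtColor(im,cv2.COLOR_RGB2GRAY)[y0:y1,x0:x1]
    n,l,s,c=cv2.connectedComponentsWithStats((g<thr).astype(np.uint8))
    return [(np.round(c[i]+[x0,y0],2),s[i,4],s[i,:4]+[x0,y0,0,0]) for i in range(1,n) if s[i,4]>25]
def tool():
    s=env.state();q=s["ee_rot"];return s["tool_pos"],R.from_quat([q[1],q[2],q[3],q[0]]).as_matrix()
E
python3 - <<'E'
from h import *
t=cv2.imread("pics/top0.png")[:,:,::-1];s=cv2.imread("pics/scene0.png")[:,:,::-1]
for th in(35,50):
  print(th);print(*blobs(t,(295,165,398,200),th),sep="\n");print(*blobs(s,(285,260,375,325),th),sep="\n")
# tray: low saturation
hsv=cv2.cvtColor(t,cv2.COLOR_RGB2HSV)[200:280,190:330]
m=((hsv[:,:,1]<60)).astype(np.uint8);n,l,st,c=cv2.connectedComponentsWithStats(m);i=1+st[1:,4].argmax();print(st[i],c[i]+[190,200])
cn=max(cv2.findContours((l==i).astype(np.uint8),0,1)[0],key=cv2.contourArea);r=cv2.minAreaRect(cn);b=cv2.boxPoints(r)+[190,200];print(r)
for p in b:print(p,ray("top",p,.03).round(4),ray("top",p,0.004).round(4))
p,M=tool();print(p,M.round(3))
v=np.hstack([cv2.resize(t[140:210,290:400],None,fx=5,fy=5,interpolation=2)]);cv2.imwrite("pics/crop1.png",np.vstack([v,cv2.resize(t[200:280,190:330],(550,240))])[:,:,::-1])
E
```

```text
35
(array([384.96, 178.48]), np.int32(109), array([378, 173,  13,  12]))
(array([308.04, 183.95]), np.int32(124), array([302, 178,  13,  12]))
(array([361.32, 271.82]), np.int32(142), array([352, 265,  17,  16]))
(array([296.45, 312.28]), np.int32(154), array([289, 305,  16,  16]))
50
(array([384.56, 178.61]), np.int32(140), array([378, 173,  13,  12]))
(array([308.13, 183.87]), np.int32(151), array([301, 178,  15,  13]))
(array([335.73, 269.08]), np.int32(48), array([329, 260,  13,  18]))
(array([361.69, 270.06]), np.int32(207), array([350, 260,  25,  21]))
(array([296.64, 312.34]), np.int32(174), array([289, 305,  17,  16]))
[  10   13  120   54 6109] [259.40104763 239.93141267]
((69.08006286621094, 39.743770599365234), (52.53781509399414, 119.09201049804688), 88.91908264160156)
[199.04910278 214.60283852] [0.5198 0.1582 0.03  ] [0.5269 0.1639 0.004 ]
[318.11993408 212.3562336 ] [ 0.5241 -0.1531  0.03  ] [ 0.5314 -0.153   0.004 ]
[319.11102295 264.88470459] [ 0.3845 -0.1551  0.03  ] [ 0.3892 -0.155   0.004 ]
[200.04019165 267.13130951] [0.3804 0.1499 0.03  ] [0.385  0.1555 0.004 ]
[0.25986964 0.5949196  0.25499623] [[ 0.916 -0.001  0.4  ]
 [-0.4   -0.002  0.916]
 [ 0.    -1.    -0.002]]
```

View pics/crop1.png

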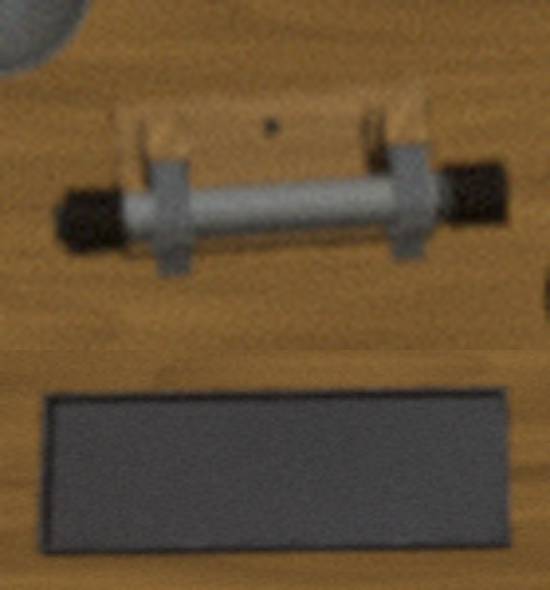

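```bash
python3 - <<'E'
from h import *
for n,ps in(("top",[(308.1,183.9),(384.8,178.55)]),("scene",[(361.4,271.2),(296.5,312.3)])):
  for z in(.1,.105):
    a,b=[ray(n,p,z) for p in ps];print(n,z,a.round(4),b.round(4),((a+b)/2).round(4),np.linalg.norm(a-b).round(4),np.degrees(np.arctan2(-(a-b)[0],(a-b)[1])).round(2))
# post visible?
c=eyes.get_calibration("wrist");print(np.array(c["extrinsics"]).round(3))
E
```

```text
top 0.1 [ 0.5792 -0.1285  0.1   ] [ 0.5923 -0.3223  0.1   ] [ 0.5857 -0.2254  0.1   ] 0.1942 3.87
top 0.105 [ 0.5775 -0.1286  0.105 ] [ 0.5906 -0.3217  0.105 ] [ 0.5841 -0.2252  0.105 ] 0.1935 3.87
scene 0.1 [ 0.5759 -0.1262  0.1   ] [ 0.5931 -0.3229  0.1   ] [ 0.5845 -0.2246  0.1   ] 0.1975 4.99
scene 0.105 [ 0.5779 -0.1278  0.105 ] [ 0.595  -0.3238  0.105 ] [ 0.5865 -0.2258  0.105 ] 0.1967 4.99
[[ 0.4   -0.867 -0.298  0.183]
 [ 0.917  0.377  0.133  0.628]
 [-0.003 -0.327  0.945  0.373]
 [ 0.     0.     0.     1.   ]]
```

>>> play_rows(
  series=[
    {"turn":6.2,"hand":1},
    {"turn":6.2,"hand":1},
    {"turn":6.2},
    {"turn":6.2},
    {"turn":6.2},
    {"turn":6.2},
    {"turn":6.2},
    {"turn":6.2},
    {"turn":6.2},
    {"turn":6.2},
  ],
)

```text
validation failed for argument at $.se...
```

>>> play_rows(
  series=[
    {"x":2,"z":0.6},
    {"x":3,"z":0.94},
    {"x":3,"z":0.94},
    {"x":3,"z":0.94},
    {"x":3,"z":0.94},
    {"x":3,"z":0.94},
    {"x":3,"z":0.94},
    {"x":3,"z":0.94},
    {"x":3,"z":0.94},
    {"x":3,"z":0.94},
    {"x":3,"z":0.94},
    {"x":3,"z":0.94},
    {"x":3,"z":0.94},
    {"x":3,"z":0.94},
    {"x":3,"z":0.94},
  ],
)

```text
validation failed for argument at $.se...
```

>>> play_rows(
  series=[
    {"x":3,"z":0.94},
    {"x":3,"z":0.94},
    {"x":3,"z":0.94},
    {"x":3,"z":0.94},
    {"x":3,"z":0.94},
    {"x":3,"z":0.94},
    {"x":3,"z":0.94},
    {"x":3,"z":0.94},
    {"x":3,"z":0.94},
    {"x":3,"z":0.94},
    {"x":3,"z":0.94},
    {"x":3,"z":0.94},
    {"x":2,"z":0.6},
    {"x":2,"z":0.6},
    {},
  ],
)

```text
validation failed for argument at $.se...
```

```bash
python3 - <<'E'
from h import *
p,M=tool();print(p,M.round(4));im=eyes.snapshot("wrist");cv2.imwrite("pics/w1.png",im[:,:,::-1])
c=eyes.get_calibration("wrist");print(np.array(c["extrinsics"]).round(4).tolist(),np.array(c["K"]).tolist())
E
```

```text
[0.25986964 0.5949196  0.25499623] [[ 9.164e-01 -8.000e-04  4.002e-01]
 [-4.002e-01 -2.300e-03  9.164e-01]
 [ 1.000e-04 -1.000e+00 -2.400e-03]]
[[0.4, -0.8666, -0.2985, 0.1827], [0.9165, 0.3772, 0.133, 0.6284], [-0.0026, -0.3268, 0.9451, 0.3732], [0.0, 0.0, 0.0, 1.0]] [[410.27981065481873, 0.0, 317.3484536892506], [0.0, 410.27981065481873, 239.4802246543696], [0.0, 0.0, 1.0]]
```

View pics/w1.png

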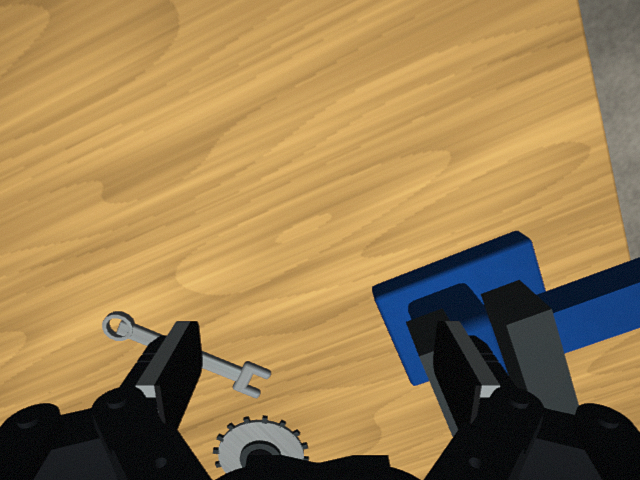

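The moves were refused because every row needs all its fields, so this wrist view is still of the start: only the wrench, gear and vise between the fingers. I'll resend full rows.

>>> play_rows(
  series=[
    {"x":0,"y":0,"z":0,"turn":6.2,"hand":1},
    {"x":0,"y":0,"z":0,"turn":6.2,"hand":1},
    {"x":0,"y":0,"z":0,"turn":6.2,"hand":1},
    {"x":0,"y":0,"z":0,"turn":6.2,"hand":1},
    {"x":0,"y":0,"z":0,"turn":6.2,"hand":1},
    {"x":0,"y":0,"z":0,"turn":6.2,"hand":1},
    {"x":0,"y":0,"z":0,"turn":6.2,"hand":1},
    {"x":0,"y":0,"z":0,"turn":6.2,"hand":1},
    {"x":0,"y":0,"z":0,"turn":6.2,"hand":1},
    {"x":0,"y":0,"z":0,"turn":6.2,"hand":1},
    {"x":0,"y":0,"z":0,"turn":0,"hand":1},
  ],
  grip_force=60,
)

```text
time: 1.07
tool_pos: [0.2599, 0.5954, 0.2557]
ee_rot: [-0.518, 0.519, -0.481, 0.481]
force: [-0.1, 0.1, 0.2]
opening: 0.0853
```

>>> play_rows(
  series=[
    {"x":2,"y":0,"z":0.6,"turn":0,"hand":1},
    {"x":3,"y":0,"z":0.94,"turn":0,"hand":1},
    {"x":3,"y":0,"z":0.94,"turn":0,"hand":1},
    {"x":3,"y":0,"z":0.94,"turn":0,"hand":1},
    {"x":3,"y":0,"z":0.94,"turn":0,"hand":1},
    {"x":3,"y":0,"z":0.94,"turn":0,"hand":1},
    {"x":3,"y":0,"z":0.94,"turn":0,"hand":1},
    {"x":3,"y":0,"z":0.94,"turn":0,"hand":1},
    {"x":3,"y":0,"z":0.94,"turn":0,"hand":1},
    {"x":3,"y":0,"z":0.94,"turn":0,"hand":1},
    {"x":3,"y":0,"z":0.94,"turn":0,"hand":1},
    {"x":3,"y":0,"z":0.94,"turn":0,"hand":1},
    {"x":3,"y":0,"z":0.94,"turn":0,"hand":1},
    {"x":3,"y":0,"z":0.94,"turn":0,"hand":1},
  ],
)

```text
time: 2.23
tool_pos: [0.4197, 0.1951, 0.2563]
ee_rot: [0.52, -0.52, 0.48, -0.48]
force: [0.6, 0.0, 1.0]
opening: 0.0855
```

>>> play_rows(
  series=[
    {"x":3,"y":0,"z":0.94,"turn":0,"hand":1},
    {"x":3,"y":0,"z":0.94,"turn":0,"hand":1},
    {"x":3,"y":0,"z":0.94,"turn":0,"hand":1},
    {"x":3,"y":0,"z":0.94,"turn":0,"hand":1},
    {"x":3,"y":0,"z":0.94,"turn":0,"hand":1},
    {"x":3,"y":0,"z":0.94,"turn":0,"hand":1},
    {"x":3,"y":0,"z":0.94,"turn":0,"hand":1},
    {"x":3,"y":0,"z":0.94,"turn":0,"hand":1},
    {"x":3,"y":0,"z":0.94,"turn":0,"hand":1},
    {"x":3,"y":0,"z":0.94,"turn":0,"hand":1},
    {"x":3,"y":0,"z":0.94,"turn":0,"hand":1},
    {"x":3,"y":0,"z":0.94,"turn":0,"hand":1},
    {"x":3,"y":0,"z":0.94,"turn":0,"hand":1},
    {"x":2,"y":0,"z":0.6,"turn":0,"hand":1},
    {"x":0,"y":0,"z":0,"turn":0,"hand":1},
  ],
)

```text
time: 3.48
tool_pos: [0.5786, -0.2086, 0.2565]
ee_rot: [-0.517, 0.519, -0.48, 0.483]
force: [-0.8, -0.8, 0.4]
opening: 0.0856
```

```bash
python3 - <<'E'
from h import *
s=env.state();print(s["time"],s["force"])
p,M=tool();print(p,M.round(4));im=eyes.snapshot("wrist");cv2.imwrite("pics/w2.png",im[:,:,::-1])
d=np.array([.585,-.225,.112])-p;print("tool shift cm",(M.T@d*100).round(2),"yaw",np.degrees(np.arctan2(M[1,2],M[0,2])))
E
```

```text
3.4833 [-0.79279117 -0.79738306  0.40621252]
[ 0.57862474 -0.2085971   0.25653571] [[ 7.250e-02  5.000e-04  9.974e-01]
 [-9.974e-01 -5.400e-03  7.250e-02]
 [ 5.400e-03 -1.000e+00  2.000e-04]]
tool shift cm [ 1.6  14.46  0.51] yaw 4.156988547732884
```

View pics/w2.png

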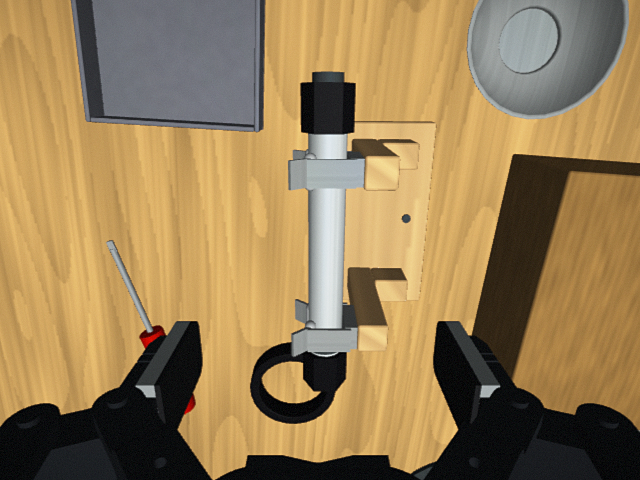

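The wrist view shows the pump vertical near column 326, with its grips at about (328,107) and (324,370). The space between the clips is free, and the wood box stands well behind. I'll check this against the earlier estimate.

```bash
python3 - <<'E'
from h import *
p,M=tool()
a,b,c=[ray("wrist",q,.1) for q in((328,107),(324,370),(326.5,230))];print(a,b,c,np.linalg.norm(a-b),np.degrees(np.arctan2(-(a-b)[0],(a-b)[1])))
k=[ray("wrist",q,.126) for q in((335,173),(333,335))];print("clips",k,(k[0]+k[1])/2)
for e in((309,240),(344,240)):print(ray("wrist",e,.1))
print("box",ray("top",(362,134),0))
E
```

```text
[ 0.57906636 -0.12778248  0.1       ] [ 0.59241072 -0.32651273  0.1       ] [ 0.58482956 -0.20972841  0.1       ] 0.19917777501873493 3.8415343931051784
clips [array([ 0.58580138, -0.16484172,  0.126     ]), array([ 0.59442965, -0.27766153,  0.126     ])] [ 0.59011552 -0.22125162  0.126     ]
[ 0.57308858 -0.21806523  0.1       ]
[ 0.59778427 -0.21621102  0.1       ]
box [ 0.75573162 -0.27485889  0.        ]
```

>>> play_rows(
  series=[
    {"x":1.6,"y":0,"z":0.6,"turn":0,"hand":1},
    {"x":0,"y":2,"z":0,"turn":0,"hand":1},
    {"x":0,"y":2,"z":0,"turn":0,"hand":1},
    {"x":0,"y":2,"z":0,"turn":0,"hand":1},
    {"x":0,"y":2,"z":0,"turn":0,"hand":1},
    {"x":0,"y":2,"z":0,"turn":0,"hand":1},
    {"x":0,"y":2,"z":0,"turn":0,"hand":1},
    {"x":0,"y":1.2,"z":0,"turn":0,"hand":1},
    {"x":0,"y":1.2,"z":0,"turn":0,"hand":1},
    {"x":0,"y":0,"z":0,"turn":0,"hand":1},
    {"x":0,"y":0,"z":0,"turn":0,"hand":1},
  ],
  grip_force=60,
)

```text
time: 4.45
tool_pos: [0.5859, -0.2171, 0.112]
ee_rot: [-0.519, 0.519, -0.48, 0.48]
force: [0.6, 0.2, 0.3]
opening: 0.0854
```

>>> play_rows(
  series=[
    {"x":0,"y":0,"z":0,"turn":0,"hand":0.5},
    {"x":0,"y":0,"z":0,"turn":0,"hand":0.4},
    {"x":0,"y":0,"z":0,"turn":0,"hand":0.2},
    {"x":0,"y":0,"z":0,"turn":0,"hand":0},
    {"x":0,"y":0,"z":0,"turn":0,"hand":0},
    {"x":0,"y":0,"z":0,"turn":0,"hand":0},
    {"x":0,"y":0,"z":0,"turn":0,"hand":0},
    {"x":0,"y":0,"z":0,"turn":0,"hand":0},
    {"x":0,"y":0,"z":0,"turn":0,"hand":0},
    {"x":0,"y":0,"z":0,"turn":0,"hand":0},
  ],
)

```text
time: 5.28
tool_pos: [0.5863, -0.2179, 0.1131]
ee_rot: [0.519, -0.519, 0.48, -0.481]
force: [-1.0, -0.1, 6.2]
opening: 0.024
```

```bash
python3 - <<'E'
from h import *
s=env.state();print(s["time"],s["force"],s["opening"]);print(tool())
im=eyes.snapshot("wrist");cv2.imwrite("pics/w3.png",im[:,:,::-1])
E
```

```text
5.2833 [-1.02461862 -0.05423341  6.16691016] 0.024020448995270366
(array([ 0.58628706, -0.21789645,  0.1130832 ]), array([[ 7.64310479e-02,  6.79316874e-04,  9.97074638e-01],
       [-9.97074852e-01,  2.35502675e-04,  7.64309040e-02],
       [-1.82892941e-04, -9.99999742e-01,  6.95329488e-04]]))
```

View pics/w3.png

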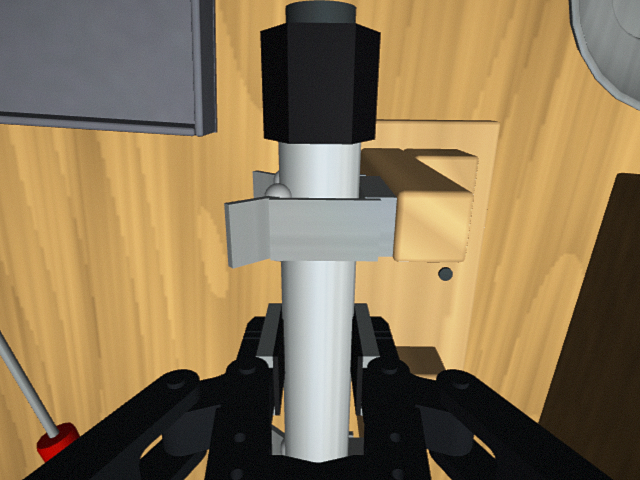

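The pads are on the barrel between the clips, but the opening is 24 mm and there is 6 N upward on the tool. That suggests the grip is a little above the axis, so I'll regrasp 4 mm deeper.

>>> play_rows(
  series=[
    {"x":0,"y":0,"z":0,"turn":0,"hand":0.6},
    {"x":0,"y":0,"z":0,"turn":0,"hand":0.6},
    {"x":0,"y":0,"z":0,"turn":0,"hand":0.6},
    {"x":0.5,"y":0.4,"z":0,"turn":0,"hand":0.6},
    {"x":0,"y":0,"z":0,"turn":0,"hand":0.6},
    {"x":0,"y":0,"z":0,"turn":0,"hand":0.4},
    {"x":0,"y":0,"z":0,"turn":0,"hand":0.2},
    {"x":0,"y":0,"z":0,"turn":0,"hand":0},
    {"x":0,"y":0,"z":0,"turn":0,"hand":0},
    {"x":0,"y":0,"z":0,"turn":0,"hand":0},
    {"x":0,"y":0,"z":0,"turn":0,"hand":0},
    {"x":0,"y":0,"z":0,"turn":0,"hand":0},
  ],
  grip_force=60,
)

```text
time: 6.33
tool_pos: [0.5863, -0.2229, 0.1083]
ee_rot: [-0.519, 0.519, -0.48, 0.481]
force: [-0.9, -0.9, 0.7]
opening: 0.0244
```

>>> play_rows(
  series=[
    {"x":0,"y":0,"z":-0.6,"turn":0,"hand":0},
    {"x":0,"y":0,"z":-0.6,"turn":0,"hand":0},
    {"x":0,"y":0,"z":-0.6,"turn":0,"hand":0},
    {"x":0,"y":0,"z":-0.6,"turn":0,"hand":0},
    {"x":0,"y":0,"z":-0.6,"turn":0,"hand":0},
    {"x":0,"y":0,"z":-0.6,"turn":0,"hand":0},
    {"x":0,"y":0,"z":-0.6,"turn":0,"hand":0},
    {"x":0,"y":0,"z":-0.6,"turn":0,"hand":0},
    {"x":0,"y":0,"z":-0.6,"turn":0,"hand":0},
    {"x":0,"y":0,"z":-0.6,"turn":0,"hand":0},
    {"x":0,"y":0,"z":-0.6,"turn":0,"hand":0},
    {"x":0,"y":0,"z":0,"turn":0,"hand":0},
    {"x":0,"y":0,"z":0,"turn":0,"hand":0},
  ],
  grip_force=60,
)

```text
time: 7.42
tool_pos: [0.5203, -0.2279, 0.1083]
ee_rot: [0.519, -0.519, 0.481, -0.481]
force: [0.1, 0.2, -2.3]
opening: 0.0241
```

```bash
python3 - <<'E'
from h import *
s=env.state();print(s["time"],s["force"],s["opening"]);p,M=tool();print(p,M.round(3))
im=eyes.snapshot("wrist");cv2.imwrite("pics/w4.png",im[:,:,::-1])
d=np.array([.4522,0,.16])-p;print("shift cm",(M.T@d*100).round(2))
E
```

```text
7.4167 [ 0.07759966  0.18018225 -2.32752902] 0.02412314367016257
[ 0.52025702 -0.22787256  0.10834456] [[ 0.076  0.     0.997]
 [-0.997  0.     0.076]
 [-0.    -1.     0.   ]]
shift cm [-23.24  -5.16  -5.05]
```

View pics/w4.png

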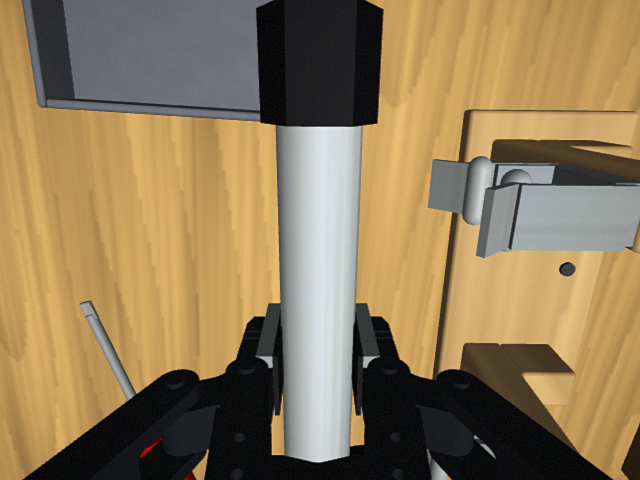

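The pump is out of both clips and level in the jaws, with the empty clips to the right at about (560,205). Next I lift, line up with the tray and carry.

>>> play_rows(
  series=[
    {"x":0,"y":-1.5,"z":0,"turn":0,"hand":0},
    {"x":0,"y":-1.5,"z":0,"turn":0,"hand":0},
    {"x":0,"y":-1.5,"z":0,"turn":0,"hand":0},
    {"x":0,"y":0,"z":0,"turn":1.8,"hand":0},
    {"x":0,"y":0,"z":0,"turn":1.8,"hand":0},
    {"x":-1,"y":0,"z":-0.3,"turn":0,"hand":0},
    {"x":-2,"y":0,"z":-0.6,"turn":0,"hand":0},
    {"x":-2,"y":0,"z":-0.6,"turn":0,"hand":0},
    {"x":-2,"y":0,"z":-0.6,"turn":0,"hand":0},
    {"x":-2,"y":0,"z":-0.6,"turn":0,"hand":0},
    {"x":-2,"y":0,"z":-0.6,"turn":0,"hand":0},
    {"x":-2,"y":0,"z":-0.6,"turn":0,"hand":0},
    {"x":-2,"y":0,"z":-0.6,"turn":0,"hand":0},
    {"x":-2,"y":0,"z":-0.6,"turn":0,"hand":0},
    {"x":-2,"y":0,"z":-0.6,"turn":0,"hand":0},
    {"x":-2,"y":0,"z":-0.6,"turn":0,"hand":0},
    {"x":-1,"y":0,"z":-0.2,"turn":0,"hand":0},
    {"x":-1,"y":0,"z":0,"turn":0,"hand":0},
    {"x":0,"y":0,"z":0,"turn":0,"hand":0},
    {"x":0,"y":0,"z":0,"turn":0,"hand":0},
  ],
  grip_force=60,
)

```text
time: 9.13
tool_pos: [0.4526, 0.0018, 0.1534]
ee_rot: [0.504, -0.504, 0.496, -0.496]
force: [-0.5, -0.2, -1.4]
opening: 0.0243
```

```bash
python3 - <<'E'
from h import *
s=env.state();print(s["time"],s["force"],s["opening"]);p,M=tool();print(p,M.round(3))
im=eyes.snapshot("scene");cv2.imwrite("pics/s5.png",cv2.resize(im[150:330,240:480],(800,600),interpolation=2)[:,:,::-1])
d=np.array([.4522,0,.0285])-p;print("shift cm",(M.T@d*100).round(2))
E
```

```text
9.1333 [-0.53394526 -0.15078233 -1.42224365] 0.024328758792193244
[0.45260058 0.00178131 0.15336339] [[ 0.016  0.     1.   ]
 [-1.    -0.     0.016]
 [ 0.    -1.     0.   ]]
shift cm [ 0.18 12.49 -0.05]
```

View pics/s5.png

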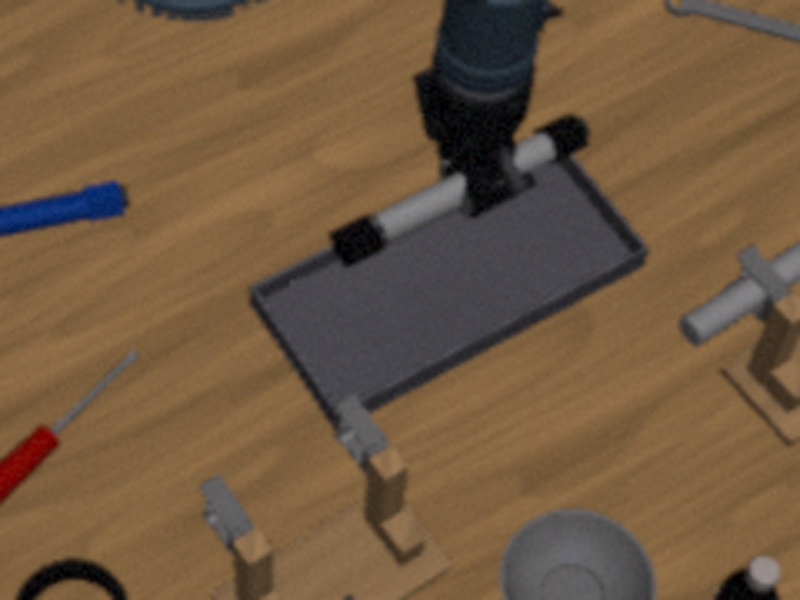

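The held pump is level and parallel over the tray, and the post is still in its clips. I'll lower it.

>>> play_rows(
  series=[
    {"x":0,"y":1,"z":0,"turn":0,"hand":0},
    {"x":0,"y":2,"z":0,"turn":0,"hand":0},
    {"x":0,"y":2,"z":0,"turn":0,"hand":0},
    {"x":0,"y":2,"z":0,"turn":0,"hand":0},
    {"x":0,"y":2,"z":0,"turn":0,"hand":0},
    {"x":0,"y":1,"z":0,"turn":0,"hand":0},
    {"x":0,"y":1,"z":0,"turn":0,"hand":0},
    {"x":0,"y":0.5,"z":0,"turn":0,"hand":0},
    {"x":0,"y":0,"z":0,"turn":0,"hand":0},
    {"x":0,"y":0.2,"z":0,"turn":0,"hand":0},
    {"x":0,"y":0.2,"z":0,"turn":0,"hand":0},
    {"x":0,"y":0.2,"z":0,"turn":0,"hand":0},
    {"x":0,"y":0,"z":0,"turn":0,"hand":0},
  ],
  grip_force=60,
)

```text
time: 10.27
tool_pos: [0.4527, 0.0015, 0.0325]
ee_rot: [0.504, -0.503, 0.496, -0.496]
force: [-0.6, 0.5, -3.1]
opening: 0.0242
```

>>> play_rows(
  series=[
    {"x":0,"y":0.1,"z":0,"turn":0,"hand":0},
    {"x":0,"y":0.1,"z":0,"turn":0,"hand":0},
    {"x":0,"y":0.1,"z":0,"turn":0,"hand":0},
    {"x":0,"y":0,"z":0,"turn":0,"hand":0},
  ],
)

```text
time: 10.6
tool_pos: [0.4525, 0.0014, 0.0293]
ee_rot: [0.504, -0.503, 0.496, -0.496]
force: [-0.6, 0.4, -3.2]
opening: 0.0243
```

>>> play_rows(
  series=[
    {"x":0,"y":0.1,"z":0,"turn":0,"hand":0},
    {"x":0,"y":0,"z":0,"turn":0,"hand":0},
    {"x":0,"y":0,"z":0,"turn":0,"hand":0},
  ],
)

```text
time: 10.85
tool_pos: [0.4525, 0.0014, 0.0291]
ee_rot: [0.504, -0.503, 0.497, -0.496]
force: [-3.4, -0.4, 9.3]
opening: 0.0245
```

The pump has touched the floor (force up 9 N). I'll open partway and go straight up.

>>> play_rows(
  series=[
    {"x":0,"y":0,"z":0,"turn":0,"hand":0.4},
    {"x":0,"y":0,"z":0,"turn":0,"hand":0.6},
    {"x":0,"y":0,"z":0,"turn":0,"hand":0.7},
    {"x":0,"y":0,"z":0,"turn":0,"hand":0.7},
    {"x":0,"y":0,"z":0,"turn":0,"hand":0.7},
    {"x":0,"y":-0.5,"z":0,"turn":0,"hand":0.7},
    {"x":0,"y":-1,"z":0,"turn":0,"hand":0.7},
    {"x":0,"y":-2,"z":0,"turn":0,"hand":0.7},
    {"x":0,"y":-3,"z":0,"turn":0,"hand":0.7},
    {"x":0,"y":-3,"z":0,"turn":0,"hand":0.7},
    {"x":0,"y":-3,"z":0,"turn":0,"hand":0.7},
    {"x":0,"y":-3,"z":0,"turn":0,"hand":0.7},
    {"x":0,"y":0,"z":0,"turn":0,"hand":0.7},
    {"x":0,"y":0,"z":0,"turn":0,"hand":0.7},
  ],
)

```text
time: 12.02
tool_pos: [0.454, 0.0016, 0.1856]
ee_rot: [0.506, -0.501, 0.496, -0.497]
force: [-0.9, -0.3, 0.0]
opening: 0.0595
```

```bash
python3 - <<'E'
from h import *
s=env.state();print(s["time"],s["force"],s["opening"],s["tool_pos"])
a=eyes.snapshot("wrist");b=eyes.snapshot("scene");t0=cv2.imread("pics/scene0.png")[:,:,::-1]
print("post diff",np.abs(b[190:280,440:525].astype(int)-t0[190:280,440:525]).mean())
v=np.hstack([cv2.resize(a,(400,300)),cv2.resize(b[170:320,290:490],(400,300))]);cv2.imwrite("pics/f.png",v[:,:,::-1])
E
```

```text
12.0167 [-0.86032302 -0.34014202  0.00847571] 0.05950490781540301 [0.45401846 0.00163877 0.18558862]
post diff 3.2049673202614377
```

View pics/f.png

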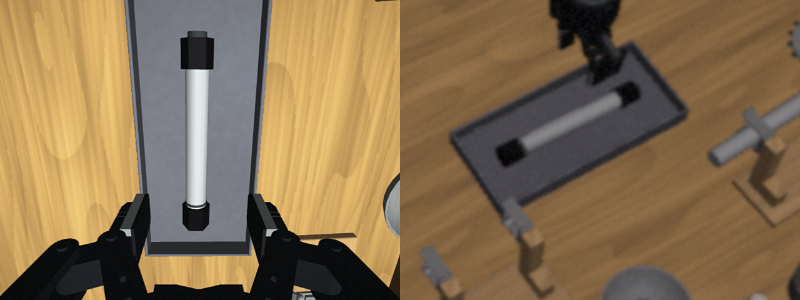

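The pump lies flat and centred in the tray, the gripper is clear above it, and the post is in its clips. I'm handing the job in.

```bash
python3 -c "
from h import *
for p in((315,85),(313.6,346)):print(ray('wrist',p,.019))
print(workorder.close_job())"
```

```text
[0.44859226 0.09276343 0.019     ]
[ 0.44990755 -0.10249057  0.019     ]
the job is handed in; nothing more can be done
None
```

I pulled the pump straight forward out of both clips, about 66 mm, and laid it in the grey tray. I lowered it until it touched the floor (about 9 N), let go and lifted the gripper clear. The job was handed in at about 12 s.

- **Pump:** the last wrist picture puts its centre at about (0.449, -0.005). The tray centre measured (0.452, 0.000), so it is within about 5 mm. It lies flat, with no force left on the tool.
- **Seat post:** it still looks seated in its clips, and the picture around it is essentially unchanged. I did not measure its position directly.
- **What didn't go to plan:**
  - My first three move calls were refused because the rows lacked fields; nothing moved.
  - The first grasp sat slightly high (6 N upward), so I redid it 4 mm deeper before pulling.
  - The opening read 24 mm on the 26 mm barrel in both grasps; the grip held anyway.

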